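# Nest the washed stub flanges on the air dryer and start the blower

### The job

One washed hat-shaped flange already stands crown up on the grille of the bench air dryer. Set the other crown-up flange on the grille close beside it, brims touching or nearly so, then lay the crown-down flange between the two so that the three pack tight: its crown fills the gap between their crowns, standing on their brims, and its brim lies level on top of both crowns. When they are packed and released, flip the bat toggle on the blue control box over its centre to the opposite side to start the blower; leave the bottle, jar and beaker where they are.

Things in the scene. Friction and masses are not known exactly. Their poses are not given: they have to be found in the camera images.
- stub_a: one of three alike round steel flanges shaped like a top hat: brim 66 mm diameter, 10 mm thick; crown 30 mm diameter, 36 mm long; 46 mm in all, about 0.3 kg. This one starts crown up on the dryer's grille. Origin: centre of the brim's flat underside; z points along the axis to the crown (up). Top of the brim at 10 mm, crown end at 46 mm.
- stub_b: one of three alike round steel flanges shaped like a top hat: brim 66 mm diameter, 10 mm thick; crown 30 mm diameter, 36 mm long; 46 mm in all, about 0.3 kg. This one starts crown up on the bench. Origin: centre of the brim's flat underside; z points along the axis to the crown (up). Top of the brim at 10 mm, crown end at 46 mm.
- stub_c: one of three alike round steel flanges shaped like a top hat: brim 66 mm diameter, 10 mm thick; crown 30 mm diameter, 36 mm long; 46 mm in all, about 0.3 kg. Starts crown down on the bench, brim on top. Origin: centre of the crown's end face, its bottom as it stands; z points to the brim (up). Brim from 36 to 46 mm above the origin. Packed between the other two, its origin is 10 mm above the grille.
- dryer: bench air dryer, fixed to the bench: white box 160 mm (x) by 240 mm (y) by 50 mm high with an aluminium grille as its flat top. Origin: centre of its underside, z up.
- dryer_deck (a point): centre of the dryer's flat grille deck, 50 mm above the bench; the deck is 150 mm along this frame's x and 230 mm along its y, flat and with no rim. Axes as the dryer's.
- control_box: blue control box of the blower, fixed to the bench, 110 mm (x) by 120 mm (y) by 52 mm high, white top panel with the bat toggle at its middle. Origin: centre of its underside, z up. The toggle leans to the box's -x side at the start and must end leaning to its +x side.
- switch (a joint): bat toggle, turns about the box's y axis. 0 rad: leaning 0.42 rad to the box's -x side (off); 0.42: upright; 0.84: leaning 0.42 rad to the +x side (on). Top-heavy: past its centre it falls over by itself to the nearer end stop and stays there; a push of about 1 N at its tip moves it.
- switch_tip (a point): centre of the rounded end of the bat, 60 mm from the pivot. The bat is a steel rod 10 mm thick with a red sleeve 15 mm thick over the last 25 mm. The sleeve's rounded end goes 7.5 mm past this point.
- switch_pivot (a point): pivot of the bat toggle, 56 mm above the bench at the middle of the control box's top. Axes as the box's.
- amber_bottle: amber glass bottle with black cap, 68 mm diameter, 130 mm high, bystander. Origin: centre of its underside.
- white_jar: white plastic jar with blue cap, 72 mm diameter, 90 mm high, bystander. Origin: centre of its underside.
- beaker: clear plastic beaker, 70 mm diameter, 90 mm high, bystander. Origin: centre of its underside.

How it is judged:
On the way, in this order (a step that is already met when the one before it is completed fails the run):
1. the second crown-up flange stands released on the grille beside the first (z of stub_a in the frame of dryer_deck between -0.004 and 0.004 m and angle between each of stub_a, stub_b's own z axis and vertical below 0.06 rad and x of stub_a in the frame of dryer_deck between -0.075 and 0.075 m and y of stub_a in the frame of dryer_deck between -0.115 and 0.115 m and z of stub_b in the frame of dryer_deck between -0.004 and 0.004 m and x of stub_b in the frame of dryer_deck between -0.075 and 0.075 m and y of stub_b in the frame of dryer_deck between -0.115 and 0.115 m and horizontal distance between stub_a and stub_b below 0.076 m and linear speed of each of stub_a, stub_b below 0.02 m/s and contact force between the fingers and stub_a below 0.2 N and contact force between the fingers and stub_b below 0.2 N), for 0.2 s.
2. the crown-down flange is nested between the two and released, the toggle still off (all of step 1 and z of stub_c in the frame of dryer_deck between 0.006 and 0.014 m and angle between stub_c's own z axis and vertical below 0.06 rad and horizontal distance between stub_c and stub_a below 0.046 m and horizontal distance between stub_c and stub_b below 0.046 m and linear speed of stub_c below 0.02 m/s and contact force between the fingers and stub_c below 0.2 N and value of joint switch below 0.3 rad), for 0.2 s.
3. the toggle is flipped over to the on side (value of joint switch above 0.74 rad), for 0.2 s.
At the end, for the whole second after the job is handed in: Crown-up flanges flat on the grille (4 mm, 0.06 rad), centres under 76 mm apart; crown-down flange level (0.06 rad) between them, its lower end 6 to 14 mm above the deck, axis under 46 mm from both; all released and at rest (0.02 m/s); toggle over on its on side (above 0.74 rad) (all of step 1 and z of stub_c in the frame of dryer_deck between 0.006 and 0.014 m and angle between stub_c's own z axis and vertical below 0.06 rad and horizontal distance between stub_c and stub_a below 0.046 m and horizontal distance between stub_c and stub_b below 0.046 m and linear speed of stub_c below 0.02 m/s and contact force between the fingers and stub_c below 0.2 N and value of joint switch above 0.74 rad); the robot touches nothing.
It fails at once if the amber bottle is pushed away or knocked over (distance of amber_bottle from where it was at the start of the episode above 0.03 m or angle between amber_bottle's own z axis and vertical above 0.3 rad).
It fails at once if the white jar is pushed away or knocked over (distance of white_jar from where it was at the start of the episode above 0.03 m or angle between white_jar's own z axis and vertical above 0.3 rad).
It fails at once if the beaker is pushed away or knocked over (distance of beaker from where it was at the start of the episode above 0.03 m or angle between beaker's own z axis and vertical above 0.3 rad).
It fails at once if a flange is tipped over (angle between any of stub_a, stub_b, stub_c's own z axis and vertical above 0.7 rad).
It fails at once if the toggle is flipped before the flanges are packed (value of joint switch above 0.6 rad and not (z of stub_c in the frame of dryer_deck between 0.006 and 0.014 m and angle between stub_c's own z axis and vertical below 0.06 rad and horizontal distance between stub_c and stub_a below 0.046 m and horizontal distance between stub_c and stub_b below 0.046 m)).
It also fails if it takes over 58 s, if anything falls off the work surface, if the arm or the gripper's body presses on something with over 40 N, if the wrist force passes 120 N, or if a joint passes its speed limit or range.

### The arm

A 6-joint arm with a two-finger parallel gripper is mounted at the origin on the work surface. World frame = base frame: x ahead of the robot, y to its left, z up, the work surface at z = 0. Lengths are in m, angles in rad, forces in N, time in s.
With the tool pointing down it reaches from about 0.25 to 0.725 m from the base axis. Payload 4 kg.
Tool frame: the origin (TCP) lies midway between the tips of the shut fingers; the grasp point (between the pads) lies 19 mm behind it; z points along the fingers, y is the line along which they close (so a half turn about z gives the same grasp; the last joint's range is limited). The gripper opens to 85 mm and grips with 20 to 120 N. Pads are 22 mm wide; open, the fingers measure 114 mm over their backs; the gripper's body (76 mm by 85 mm) begins 54 mm behind the grasp point. The pads swing forward as they close: fully open they stand 13 mm farther back than shut.
Start: joints at [1.194, 0.241, 0.005, 1.335, 0, 1.571], TCP at [0.184, 0.465, 0.231] pointing down, gripper open.
Joint ranges: [-2.72, 2.72], [-1.05, 1.87], [-1.09, 1.28], [-1.99, 2.15], [-1.42, 1.44], [-3.14, 3.14]. Speed limits (rad/s): [2.79, 2.79, 3.14, 3.14, 3.14, 3.14].

### API

Orientations are given as a unit quaternion [x, y, z, w].
In Python, from workcell import monitor, vision, job gives the robot as it stands.
- The arm moves only by the tool move_arm, never from a script. Its argument "moves" is a list that holds one entry, the list of rows, each a list of 5 numbers: the shift along the world's x, y, z in m, then the turn about the world's z in degrees, then the opening in per cent of the stroke, from 0 (shut) to 100 (fully open). In form: [[[x, y, z, turn, gripper], ...]]. A call has 1 to 5 rows; each row is the pose to reach, as a shift and turn from the pose commanded when the call began; what a row does not reach only later rows make up. A row lasts 1/8 s, in which the tool goes at most 62.5 mm and 10.7 degrees, less where a joint would pass 70% of its speed; a pose out of reach is approached as far as the arm can. A call with a gripper value outside its range is refused whole. The fingers move at their own pace and stop on an object; the grip force is fixed at half the most. Time passes only in rows, so rows that repeat a pose let the fingers close. It gives the time, the measured TCP pose, the force, the opening and the grip force at its end, in the units of the state.
- monitor.get_obs(): the state, without advancing time (a new reading comes with each control period).
- vision.camera(name): name is "side" or "top"; returns a dict with "color" (420x560x3 uint8, red, green, blue), "camera_matrix" (3x3 intrinsics, pixels), "eye" and "attitude" of the camera in the world. Camera axes: x right, y up, looking along -z (the intrinsics and any distortion apply to the point x, -y, -z); pixel columns grow to the right and rows downward; lengths in m; the calibration is good to about 2 mm. A picture is of the moment at which its call begins. There is no depth.
- job.job_done(): hands the job in; it is judged then, once.
The state is a dict: "clock": time; "joint_pos": joint angles; "joint_vel": joint speeds; "tau": joint torques, N m; "eef_pos": TCP position; "tool_rot": TCP orientation; "ft_force": force on the tool from outside, world axes, zero at the start; "ft_torque": the same for the moment, N m; "grip_width": finger opening in m; "grasp_force": force on a finger pad.
Only numpy, scipy, OpenCV 4.12 (cv2) and the standard library are available. Lean on these libraries where they do the work, as an engineer would, in place of code of your own. Each camera call takes 0.05 s, during which the arm holds its last target. There are 200 camera calls.

## Working session

There is one attempt and no reset: what is moved stays moved. The work goes in short steps, Python scripts to look and compute and a tool call to move; the robot and the scene stay as the last step left them, time stands still between calls to the robot, and variables do not carry over. Pictures are saved under pics/ and viewed, at most 13 in all, crops included, and the job is handed in when it is done.

Besides the shell and the picture viewer there is one more tool, called after ">>>" as a command line: name --argument value ..., lists and objects as JSON in quotes. move_arm: Moves the arm, as the interface text tells. Its arguments: {"type":"object","properties":{"moves":{"type":"array","items":{"type":"array","items":{"type":"array","items":{"type":"number"}}}}},"required":["moves"]}

```bash
mkdir -p pics; ls
cat > h.py <<'E'
import numpy as np,cv2
from scipy.spatial.transform import Rotation as R
from workcell import monitor, vision, job
def cam(n):
    c=vision.camera(n); c['bgr']=c['color'][:,:,::-1].copy(); 
    a=np.array(c['attitude'],float); c['R']=R.from_quat(a).as_matrix() if a.size==4 else a.reshape(3,3)
    return c
def ray(c,u,v):
    K=np.array(c['camera_matrix']); d=np.array([(u-K[0,2])/K[0,0],-(v-K[1,2])/K[1,1],-1.]); return c['R']@d
def plane(c,u,v,z):
    d=ray(c,u,v); e=np.array(c['eye']); return (e+d*(z-e[2])/d[2]).round(4)
def proj(c,p):
    q=c['R'].T@(np.array(p)-np.array(c['eye'])); K=np.array(c['camera_matrix']); return (K[0,2]-K[0,0]*q[0]/q[2], K[1,2]+K[1,1]*q[1]/q[2])
E
python3 - <<'E'
from h import *
for n in('top','side'):
    c=cam(n); print(n,{k:v for k,v in c.items() if k not in('color','bgr','R')}); cv2.imwrite(f'pics/{n}0.png',c['bgr'])
o=monitor.get_obs(); print({k:np.round(v,3).tolist() for k,v in o.items()})
E
```

```text
pics
top {'camera_matrix': array([[466.35036559,   0.        , 278.42316517],
       [  0.        , 466.35036559, 209.39441074],
       [  0.        ,   0.        ,   1.        ]]), 'eye': array([ 0.37664046, -0.0029688 ,  1.11172524]), 'attitude': array([-0.07122751,  0.08021564,  0.73246048, -0.6723048 ])}
side {'camera_matrix': array([[502.51399889,   0.        , 274.67191592],
       [  0.        , 502.51399889, 209.3939709 ],
       [  0.        ,   0.        ,   1.        ]]), 'eye': array([ 0.13153398, -0.66694286,  0.97872366]), 'attitude': array([ 0.34548324, -0.10695982, -0.29641715,  0.88393314])}
{'clock': 0.1, 'joint_pos': [1.194, 0.241, 0.004, 1.335, 0.0, 1.571], 'joint_vel': [0.0, -0.002, 0.002, -0.0, -0.0, 0.001], 'tau': [-0.0, -37.314, 25.301, 0.011, -0.0, -0.0], 'eef_pos': [0.184, 0.464, 0.23], 'tool_rot': [0.187, 0.982, -0.001, -0.0], 'ft_force': [0.105, 0.394, 0.374], 'ft_torque': [0.045, -0.004, 0.006], 'grasp_force': 0.0, 'grip_width': 0.086}
```

View pics/top0.png

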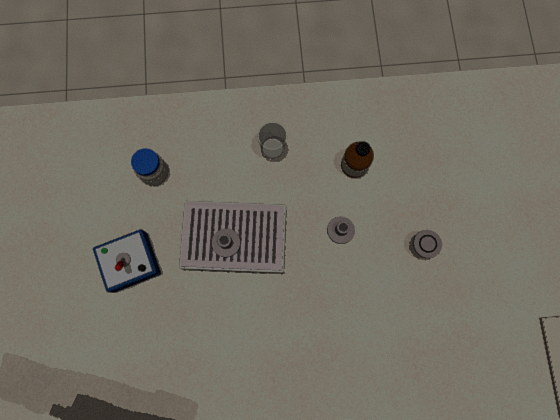

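View pics/side0.png

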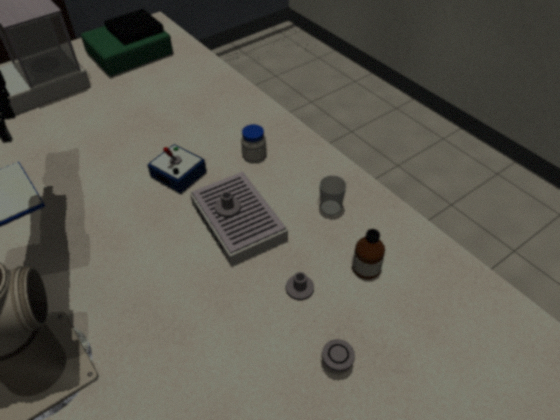

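The top view shows stub_a on the grille near (226,242), stub_b at (341,230), stub_c at (427,244), and the toggle near (120,265). The box is at (126,261), the jar at (147,165), the beaker at (272,142) and the bottle at (357,158). I'll enlarge the crops.

Run:
```python
from h import *
t=cv2.imread('pics/top0.png')
def crop(x,y,w=33): return cv2.resize(t[y-w:y+w,x-w:x+w],(396,300*396//396),interpolation=cv2.INTER_CUBIC) if 0 else cv2.resize(t[y-25:y+25,x-33:x+33],(396,300),interpolation=cv2.INTER_CUBIC)
m=np.vstack([np.hstack([crop(226,240),crop(341,230)]),np.hstack([crop(427,244),crop(126,261)])])
cv2.imwrite('pics/m.png',cv2.convertScaleAbs(m,alpha=1.4))
```

```text
(no output)
```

View pics/m.png

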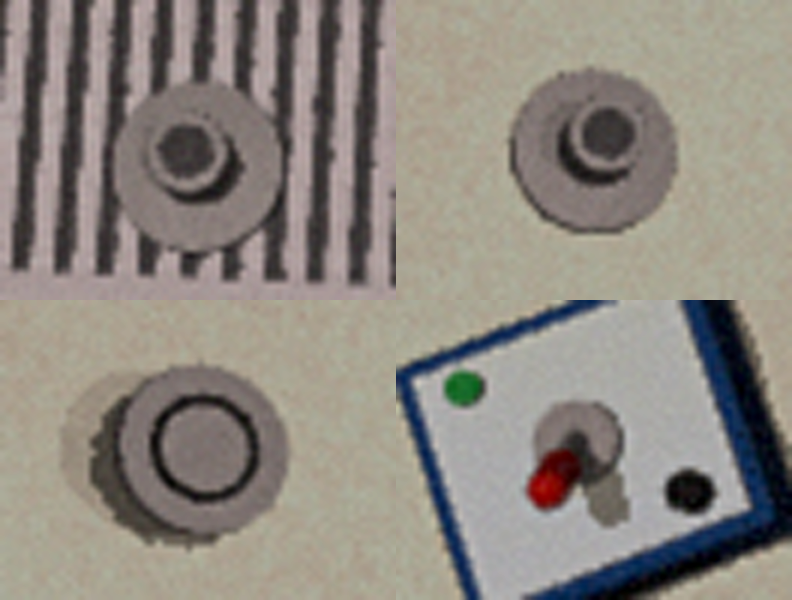

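Crops converted to full-image pixels:
- **stub_a:** brim (225.8,242.5), crown top (224,240)
- **stub_b:** brim (341,230), crown top (343.3,227.2)
- **stub_c:** brim (428,244)
- **Toggle:** tip (117.8,267.3), boot (123.3,259.7)

Run:
```python
from h import *
c=cam('top')
for n,u,v,z in [('A brim',225.8,242.5,.06),('A crown',224,240,.096),('B brim',341,230,.01),('B crown',343.3,227.2,.046),('C brim',428,244,.046),('tip',117.8,267.3,.111),('boot',123.3,259.7,.056),
 ('boxL',93.7,248,.052),('boxLL',106.2,286,.052),('boxTop',123.7,236.5,.052),('dry TL',187,202,.05),('dryTR',286,205,.05),('dryBL',180,267,.05),('dryBR',285,271,.05),('beaker',272,133,.09),('jar',146,162,.09),('bottle',362,149,.13)]:
    print(n,plane(c,u,v,z))
s=cam('side')
print('side proj check')
for n,p in [('A',plane(c,225.8,242.5,.06)),('B',plane(c,341,230,.01)),('C',plane(c,428,244,.046))]: print(n,np.round(proj(s,p),1))
i=s['bgr']; cr=[cv2.resize(i[y-25:y+25,x-33:x+33],(396,300),interpolation=cv2.INTER_CUBIC) for x,y in((228,206),(300,286),(338,355),(175,162))]
cv2.imwrite('pics/ms.png',cv2.convertScaleAbs(np.vstack([np.hstack(cr[:2]),np.hstack(cr[2:])]),alpha=1.4))
```

```text
A brim [0.5385 0.0994 0.06  ]
A crown [0.5389 0.0995 0.096 ]
B brim [ 0.5528 -0.1725  0.01  ]
B crown [ 0.5532 -0.1731  0.046 ]
C brim [ 0.4975 -0.3631  0.046 ]
tip [0.4971 0.3275 0.111 ]
boot [0.5198 0.333  0.056 ]
boxL [0.5529 0.4011 0.052 ]
boxLL [0.4645 0.3734 0.052 ]
boxTop [0.5736 0.3326 0.052 ]
dry TL [0.643  0.1847 0.05  ]
dryTR [ 0.6162 -0.0451  0.05  ]
dryBL [0.493  0.2072 0.05  ]
dryBR [ 0.4637 -0.0292  0.05  ]
beaker [ 0.781  -0.0264  0.09  ]
jar [0.7351 0.267  0.09  ]
bottle [ 0.7107 -0.2214  0.13  ]
side proj check
A [227.7 204.4]
B [299.6 285.3]
C [338.2 353.3]
```

View pics/ms.png

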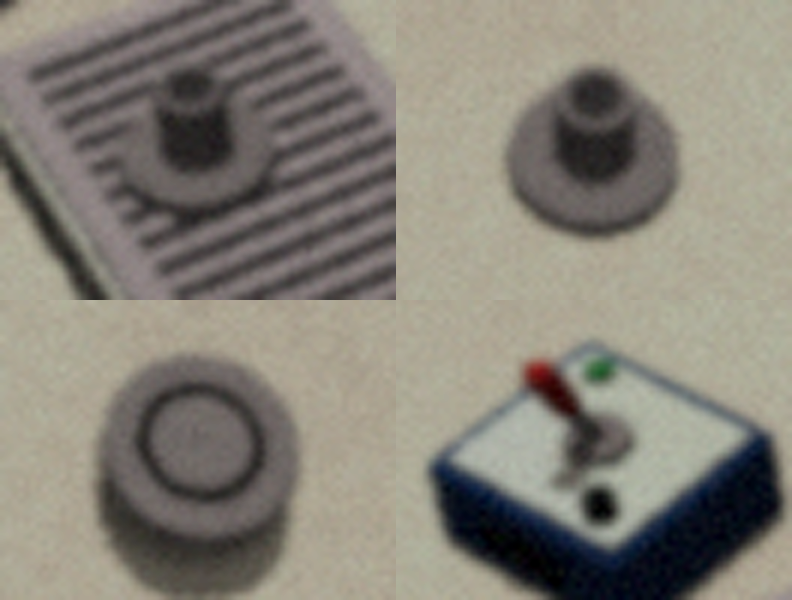

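Both views agree to about 2 mm, which is enough to set out. First I'll go above stub_b with the closing axis along world x.

>>> move_arm --moves '[[[0.15,-0.259,0,-27,65],[0.15,-0.259,0,-27,65],[0.15,-0.259,0,-27,65],[0.15,-0.259,0,-27,65],[0.15,-0.259,0,-27,65]]]'

```text
clock: 0.82
eef_pos: [0.3346, 0.2039, 0.2314]
tool_rot: [0.412, 0.911, 0.0, 0.0]
ft_force: [0.7, 0.4, -0.4]
grip_width: 0.0558
grasp_force: 0.0
```

>>> move_arm --moves '[[[0.219,-0.378,0,-41.4,65],[0.219,-0.378,0,-41.4,65],[0.219,-0.378,0,-41.4,65],[0.219,-0.378,0,-41.4,65],[0.219,-0.378,0,-41.4,65]]]'

```text
clock: 1.45
eef_pos: [0.4913, -0.0665, 0.2313]
tool_rot: [0.707, 0.707, 0.0, 0.0]
ft_force: [0.9, 0.1, 0.3]
grip_width: 0.0555
grasp_force: 0.0
```

>>> move_arm --moves '[[[0.219,-0.378,-0.12,-41.4,65],[0.219,-0.378,-0.12,-41.4,65],[0.219,-0.378,-0.12,-41.4,65],[0.219,-0.378,-0.12,-41.4,65],[0.219,-0.378,-0.12,-41.4,65]]]'

```text
clock: 2.08
eef_pos: [0.6424, -0.3269, 0.1476]
tool_rot: [0.912, 0.411, 0.0, -0.0]
ft_force: [1.6, -0.8, 1.1]
grip_width: 0.0554
grasp_force: 0.0
```

I overshot by repeating the shift, since each call is relative to its own start. Nothing was touched, so I'll go back above stub_b.

>>> move_arm --moves '[[[-0.045,0.077,0.01,20.7,65],[-0.089,0.154,0.01,41.4,65],[-0.089,0.154,0.0,41.4,65],[-0.089,0.154,-0.02,41.4,65],[-0.089,0.154,-0.06,41.4,65]]]'

```text
clock: 2.7
eef_pos: [0.5542, -0.1709, 0.0897]
tool_rot: [0.706, 0.708, 0.001, 0.002]
ft_force: [-0.0, -0.8, -0.1]
grip_width: 0.0554
grasp_force: 0.0
```

Run:
```python
from h import *
o=monitor.get_obs(); print(o['eef_pos'],o['tool_rot'])
for n,x,y in(('top',341,215),('side',300,270)):
    c=cam(n); i=c['bgr'][y-50:y+50,x-66:x+66]; print(n,np.round(proj(c,o['eef_pos']),1)); globals()[n]=cv2.resize(i,(396,300),interpolation=cv2.INTER_CUBIC)
cv2.imwrite('pics/b1.png',cv2.convertScaleAbs(np.hstack([top,side]),alpha=1.5))
```

```text
[ 0.55417893 -0.17085526  0.08971166] [0.7062205  0.70798795 0.00106588 0.00212741]
top [345.  223.4]
side [300.4 263.9]
```

View pics/b1.png

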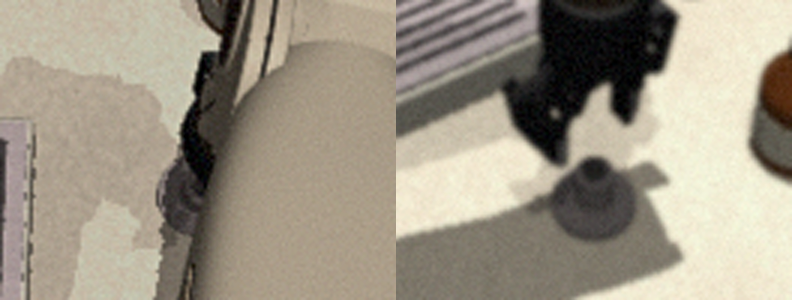

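In the side view the fingers straddle the stub_b crown, with the tips' midpoint at about (300,266) as predicted. The arm hides it from the top camera. I'll go down and grip.

>>> move_arm --moves '[[[-0.001,-0.002,-0.04,0,65],[-0.001,-0.002,-0.07,0,65],[-0.001,-0.002,-0.074,0,65],[-0.001,-0.002,-0.074,0,20],[-0.001,-0.002,-0.074,0,20]]]'

```text
clock: 3.42
eef_pos: [0.5532, -0.1738, 0.0166]
tool_rot: [0.707, 0.707, 0.001, 0.002]
ft_force: [0.4, -1.2, 1.7]
grip_width: 0.0287
grasp_force: 59.4
```

>>> move_arm --moves '[[[0,0,0,0,20],[0,0,0,0,20],[0,0,0.03,0,20],[0,0,0.08,0,20],[0,0,0.1,0,20]]]'

```text
clock: 4.05
eef_pos: [0.553, -0.1736, 0.1175]
tool_rot: [0.707, 0.707, 0.001, 0.002]
ft_force: [0.4, -0.1, -2.7]
grip_width: 0.0284
grasp_force: 59.8
```

stub_b is gripped and lifted. I'll carry it above the place beside stub_a and look again.

>>> move_arm --moves '[[[-0.007,0.06,0.03,0,20],[-0.014,0.12,0.03,0,20],[-0.014,0.175,0.03,0,20],[-0.014,0.203,0.03,0,20],[-0.014,0.203,0.02,0,20]]]'

```text
clock: 4.68
eef_pos: [0.5378, 0.0321, 0.1349]
tool_rot: [0.706, 0.709, 0.001, 0.0]
ft_force: [0.2, -1.1, -3.2]
grip_width: 0.0286
grasp_force: 59.9
```

>>> move_arm --moves '[[[0,0,-0.035,0,20],[0,0,-0.045,0,20],[0,0,-0.045,0,20]]]'

```text
clock: 5.05
eef_pos: [0.5367, 0.029, 0.0886]
tool_rot: [0.707, 0.707, -0.001, -0.001]
ft_force: [0.1, 0.3, -2.7]
grip_width: 0.0281
grasp_force: 59.9
```

Run:
```python
from h import *
o=monitor.get_obs(); p=o['eef_pos'];print(p,o['tool_rot'])
c=cam('side'); x,y=235,210
cv2.imwrite('pics/b2.png',cv2.convertScaleAbs(cv2.resize(c['bgr'][y-50:y+50,x-66:x+66],(792,600),interpolation=cv2.INTER_CUBIC),alpha=1.6))
for n,q in(('A brim exp',[.5387,.0997,.06]),('A crown exp',[.5387,.0997,.096]),('B brimtop exp',[p[0],p[1]+.0008,p[2]-.0066]),('Bbrim bottom',[p[0],p[1]+.0008,p[2]-.0166])):
    u,v=proj(c,q); print(n,round((u-x+66)*6),round((v-y+50)*6))
```

```text
[0.53669847 0.02898862 0.08856151] [ 0.70744401  0.70676786 -0.00114254 -0.0009234 ]
A brim exp 352 266
A crown exp 345 206
B brimtop exp 439 332
Bbrim bottom 441 349
```

View pics/b2.png

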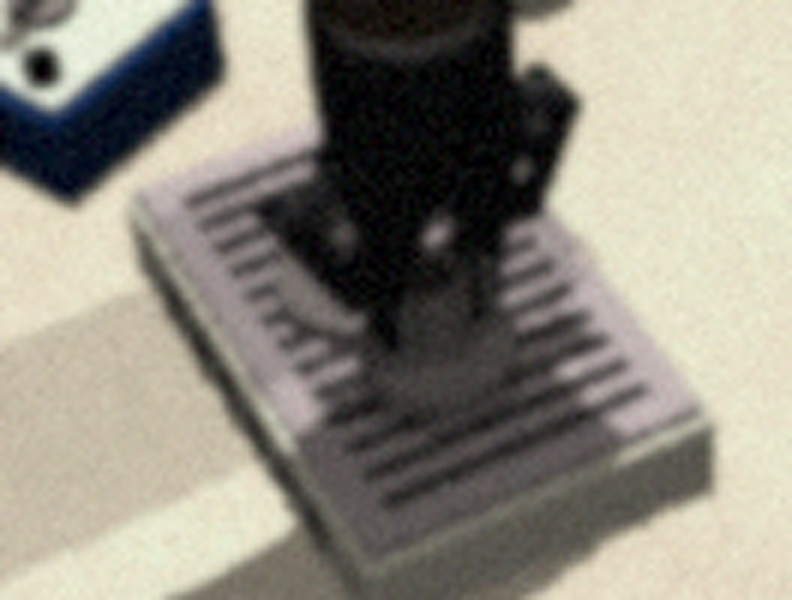

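stub_b's brim is centred near crop (443,335), against (439,332) expected. stub_a's brim is behind it at about (352,270), as modelled. I'll lower and release.

>>> move_arm --moves '[[[0.001,0.0,-0.015,0,20],[0.001,0.0,-0.0215,0,20],[0.001,0,-0.0215,0,20],[0.001,0,-0.0215,0,45],[0.001,0,-0.0215,0,60]]]'

```text
clock: 5.72
eef_pos: [0.5395, 0.0299, 0.0689]
tool_rot: [0.707, 0.707, 0.001, 0.001]
ft_force: [0.6, 0.3, 0.2]
grip_width: 0.0513
grasp_force: 0.0
```

>>> move_arm --moves '[[[0,0,0,0,65],[0,0,0.04,0,65],[0,-0.02,0.1,0,65],[0,-0.08,0.13,0,80],[0,-0.14,0.13,0,95]]]'

```text
clock: 6.35
eef_pos: [0.541, -0.1091, 0.2019]
tool_rot: [0.706, 0.708, 0.002, 0.003]
ft_force: [1.5, -0.2, -0.7]
grip_width: 0.0808
grasp_force: 0.0
```

Run:
```python
from h import *
o=monitor.get_obs(); p=o['eef_pos'];print(p,o['tool_rot'])
for n,x,y in(('top',235,235),('side',235,215)):
    c=cam(n); globals()[n]=cv2.resize(c['bgr'][y-50:y+50,x-33:x+33],(396,600),interpolation=cv2.INTER_CUBIC)
cv2.imwrite('pics/b3.png',cv2.convertScaleAbs(np.hstack([top,side]),alpha=1.5))
```

```text
[ 0.5409709  -0.10910109  0.20194238] [0.70608509 0.70811586 0.00224375 0.0032768 ]
```

View pics/b3.png

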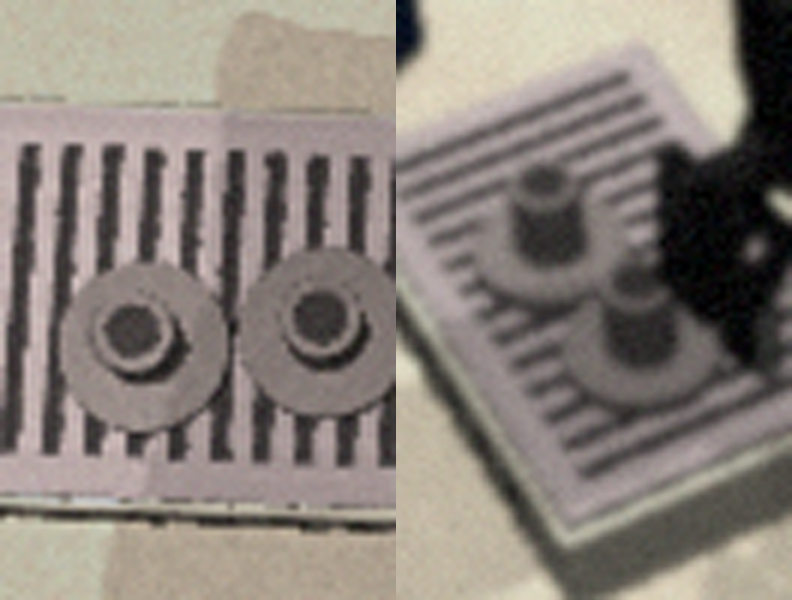

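The brims nearly touch, with a gap of about 12 crop px (5 mm). Crown tops in full-image pixels are A (223.8,240.3) and B (255.5,238.7). I'll compute the spacing and the nest point.

Run:
```python
from h import *
c=cam('top'); 
P=[plane(c,202+x/6,185+y/6,z) for x,y,z in((131,332,.096),(321,322,.096),(145,346,.06),(326,332,.06))]
print(*P); print(np.linalg.norm(P[0]-P[1]),np.linalg.norm(P[2]-P[3]),(P[0]+P[1])/2,(P[2]+P[3])/2)
```

```text
[0.5382 0.0999 0.096 ] [0.5359 0.0303 0.096 ] [0.5381 0.0986 0.06  ] [0.5376 0.0299 0.06  ]
0.06963799250409218 0.06870181948100064 [0.53705 0.0651  0.096  ] [0.53785 0.06425 0.06   ]
```

Spacing is about 69 mm and the nest point is about (0.5375, 0.0648). Next is stub_c.

>>> move_arm --moves '[[[-0.01,-0.06,0,0,100],[-0.02,-0.12,0,0,100],[-0.03,-0.18,0,0,100],[-0.044,-0.24,-0.02,0,100],[-0.044,-0.254,-0.08,0,100]]]'

```text
clock: 7.12
eef_pos: [0.4969, -0.3665, 0.121]
tool_rot: [0.708, 0.706, 0.001, 0.005]
ft_force: [1.2, -0.6, -0.9]
grip_width: 0.0852
grasp_force: 0.0
```

>>> move_arm --moves '[[[0,0,-0.01,0,100],[0,0,-0.01,0,100]]]'

```text
clock: 7.38
eef_pos: [0.4948, -0.3602, 0.1079]
tool_rot: [0.706, 0.708, 0.0, -0.001]
ft_force: [-0.6, -0.2, 0.6]
grip_width: 0.0856
grasp_force: 0.0
```

Run:
```python
from h import *
o=monitor.get_obs(); p=o['eef_pos'];print(p,o['tool_rot'])
c=cam('side');x,y=338,340
print((np.array(proj(c,p))-[x-66,y-50])*6)
cv2.imwrite('pics/c1.png',cv2.convertScaleAbs(cv2.resize(c['bgr'][y-50:y+50,x-66:x+66],(792,600),interpolation=cv2.INTER_CUBIC),alpha=1.6))
```

```text
[ 0.49480743 -0.36019421  0.10791468] [ 7.06423714e-01  7.07788019e-01  6.16621868e-05 -1.28543219e-03]
[399.71804905 287.33913195]
```

View pics/c1.png

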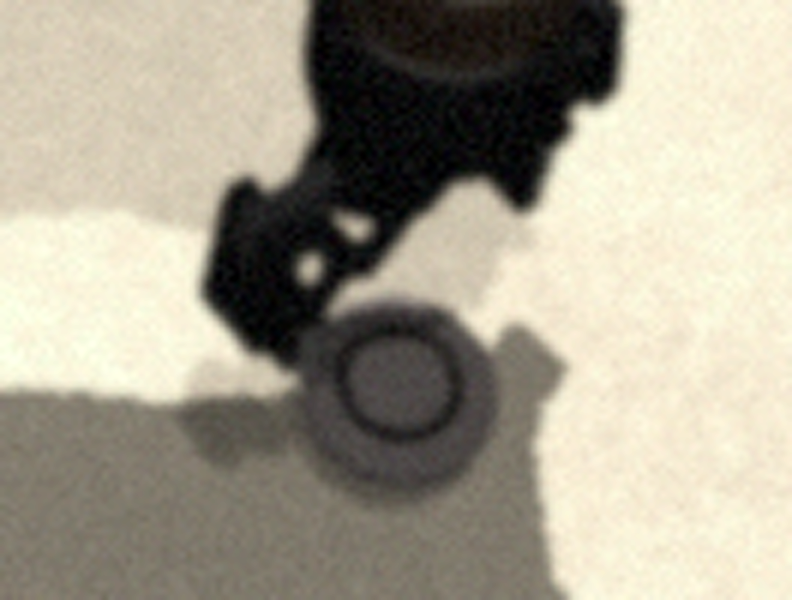

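stub_c's brim centre is at crop (398,393), i.e. pixel (338.3,355.5), and the fingers straddle it. I'll go down and check before closing.

>>> move_arm --moves '[[[0.001,-0.001,-0.04,0,100],[0.001,-0.001,-0.08,0,100],[0.001,-0.001,-0.095,0,100],[0.001,-0.001,-0.095,0,100],[0.001,-0.001,-0.095,0,100]]]'

```text
clock: 8.05
eef_pos: [0.4974, -0.3638, 0.0157]
tool_rot: [0.707, 0.707, 0.0, 0.002]
ft_force: [0.6, -0.1, 0.3]
grip_width: 0.0853
grasp_force: 0.0
```

>>> move_arm --moves '[[[0,0,0,0,65],[0,0,0,0,65],[0,0,0,0,65],[0,0,0,0,65]]]'

```text
clock: 8.55
eef_pos: [0.4972, -0.364, 0.0158]
tool_rot: [0.707, 0.707, 0.001, 0.002]
ft_force: [0.3, 0.9, 6.1]
grip_width: 0.064
grasp_force: 64.6
```

>>> move_arm --moves '[[[0,0,0,0,65],[0,0,0.01,0,65],[0,0,0.05,0,65],[0,0,0.11,0,65],[0,0,0.15,0,65]]]'

```text
clock: 9.18
eef_pos: [0.4961, -0.3635, 0.1665]
tool_rot: [0.707, 0.707, 0.0, 0.001]
ft_force: [0.9, -0.2, -2.0]
grip_width: 0.0641
grasp_force: 67.1
```

stub_c is gripped. Carry it above the nest.

>>> move_arm --moves '[[[0.005,0.045,0,0,65],[0.01,0.095,0,0,65],[0.015,0.145,0,0,65],[0.02,0.195,0,0,65],[0.025,0.24,0,0,65]]]'

```text
clock: 9.8
eef_pos: [0.5202, -0.1213, 0.1636]
tool_rot: [0.707, 0.707, -0.0, -0.0]
ft_force: [1.7, 0.6, -3.9]
grip_width: 0.0639
grasp_force: 67.2
```

>>> move_arm --moves '[[[0.005,0.045,0,0,65],[0.01,0.095,0,0,65],[0.0145,0.145,0,0,65],[0.0155,0.18,0,0,65],[0.0155,0.189,0,0,65]]]'

```text
clock: 10.42
eef_pos: [0.5358, 0.068, 0.1634]
tool_rot: [0.706, 0.708, -0.0, -0.0]
ft_force: [-0.3, -1.4, -2.6]
grip_width: 0.0642
grasp_force: 67.2
```

>>> move_arm --moves '[[[0,0,-0.02,0,65],[0,0,-0.04,0,65],[0,0,-0.04,0,65],[0,0,-0.04,0,65]]]'

```text
clock: 10.92
eef_pos: [0.5366, 0.0653, 0.124]
tool_rot: [0.707, 0.707, 0.0, 0.0]
ft_force: [-0.4, -0.5, -2.8]
grip_width: 0.0638
grasp_force: 67.1
```

Run:
```python
from h import *
o=monitor.get_obs(); p=o['eef_pos'];print(p,o['tool_rot'])
c=cam('side');x,y=235,205
for n,q in(('C',[p[0],p[1],p[2]+.03]),('Cbot',[p[0],p[1],p[2]-.0157]),('A crown exp',[.5387,.0997,.096]),('B',[.5375,.030,.096])): print(n,(np.array(proj(c,q))-[x-66,y-50])*6)
cv2.imwrite('pics/c2.png',cv2.convertScaleAbs(cv2.resize(c['bgr'][y-50:y+50,x-66:x+66],(792,600),interpolation=cv2.INTER_CUBIC),alpha=1.8))
```

```text
[0.53657441 0.06534666 0.12399609] [7.07387822e-01 7.06825531e-01 2.13478813e-04 3.02351764e-04]
C [375.42949295 184.2906406 ]
Cbot [384.48367623 265.48831242]
A crown exp [344.66719431 235.61948079]
B [438.18112513 337.17808881]
```

View pics/c2.png

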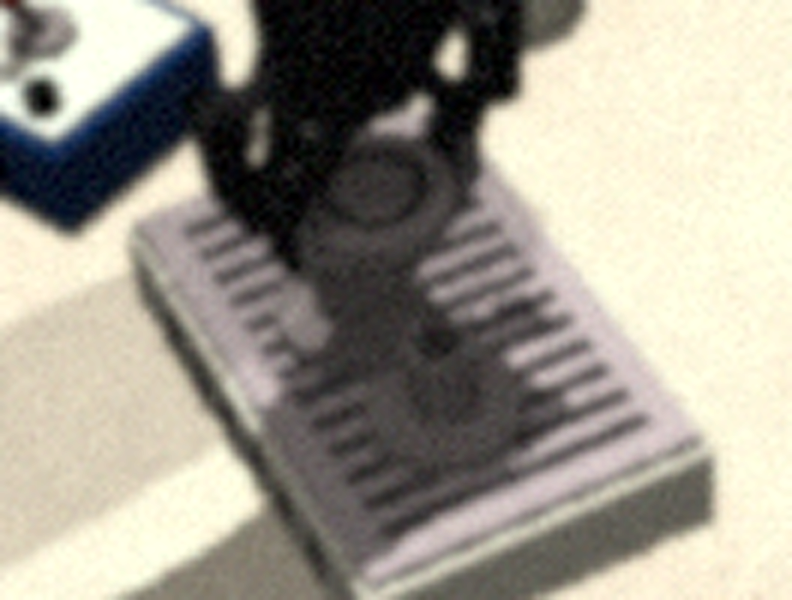

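stub_c's ring is at crop (378,185), against (375,184) expected, and B's crown is at (438,337) as expected. It's aligned, so I'll lower gently.

>>> move_arm --moves '[[[0.0005,-0.0005,-0.015,0,65],[0.0005,-0.0005,-0.028,0,65],[0.0005,-0.0005,-0.036,0,65],[0.0005,-0.0005,-0.043,0,65],[0.0005,-0.0005,-0.043,0,65]]]'

```text
clock: 11.6
eef_pos: [0.5362, 0.0654, 0.0795]
tool_rot: [0.707, 0.707, -0.001, -0.0]
ft_force: [0.4, -1.2, -2.8]
grip_width: 0.0643
grasp_force: 67.1
```

>>> move_arm --moves '[[[0,0,-0.002,0,65],[0,0,-0.0035,0,65],[0,0,-0.0035,0,65],[0,0,-0.0035,0,65]]]'

```text
clock: 12.1
eef_pos: [0.5369, 0.0655, 0.0769]
tool_rot: [0.707, 0.707, 0.0, 0.0]
ft_force: [0.3, 0.5, -1.9]
grip_width: 0.0641
grasp_force: 67.1
```

>>> move_arm --moves '[[[0,0,-0.001,0,65],[0,0,-0.001,0,65],[0,0,-0.001,0,65]]]'

```text
clock: 12.48
eef_pos: [0.5368, 0.0654, 0.0758]
tool_rot: [0.707, 0.707, 0.0, 0.0]
ft_force: [-0.2, 0.1, -2.3]
grip_width: 0.0642
grasp_force: 67.2
```

>>> move_arm --moves '[[[0,0,-0.001,0,65],[0,0,-0.001,0,65],[0,0,-0.001,0,65]]]'

```text
clock: 12.85
eef_pos: [0.5368, 0.0655, 0.0757]
tool_rot: [0.707, 0.707, 0.0, 0.0]
ft_force: [-2.9, -0.2, 5.5]
grip_width: 0.0642
grasp_force: 67.8
```

Contact: it's seated. I'll open slowly and back straight up.

>>> move_arm --moves '[[[0,0,0.0005,0,80],[0,0,0.0005,0,90],[0,0,0.0005,0,100],[0,0,0.0005,0,100],[0,0,0.0005,0,100]]]'

```text
clock: 13.48
eef_pos: [0.5367, 0.0655, 0.0752]
tool_rot: [0.707, 0.707, -0.0, -0.0]
ft_force: [0.6, 0.3, -0.1]
grip_width: 0.0856
grasp_force: 0.0
```

>>> move_arm --moves '[[[0,0,0.02,0,100],[0,0,0.06,0,100],[0,0,0.11,0,100],[-0.06,0,0.15,0,100],[-0.12,0,0.15,0,100]]]'

```text
clock: 14.1
eef_pos: [0.4237, 0.0658, 0.2274]
tool_rot: [0.707, 0.707, 0.003, 0.002]
ft_force: [0.3, 0.5, 0.5]
grip_width: 0.0852
grasp_force: 0.0
```

Run:
```python
from h import *
o=monitor.get_obs(); p=o['eef_pos'];print(p,o['tool_rot'])
for n,x,y in(('top',235,235),('side',235,205)):
    c=cam(n); globals()[n]=cv2.resize(c['bgr'][y-50:y+50,x-33:x+33],(396,600),interpolation=cv2.INTER_CUBIC)
    print(np.round((np.array(proj(c,[.5375,.0648,.106]))-[x-33,y-50])*6))
cv2.imwrite('pics/c3.png',cv2.convertScaleAbs(np.hstack([top,side]),alpha=1.5))
```

```text
[0.42369053 0.06577937 0.22744853] [0.70718081 0.70702578 0.00256589 0.00180922]
[225. 322.]
[190. 269.]
```

View pics/c3.png

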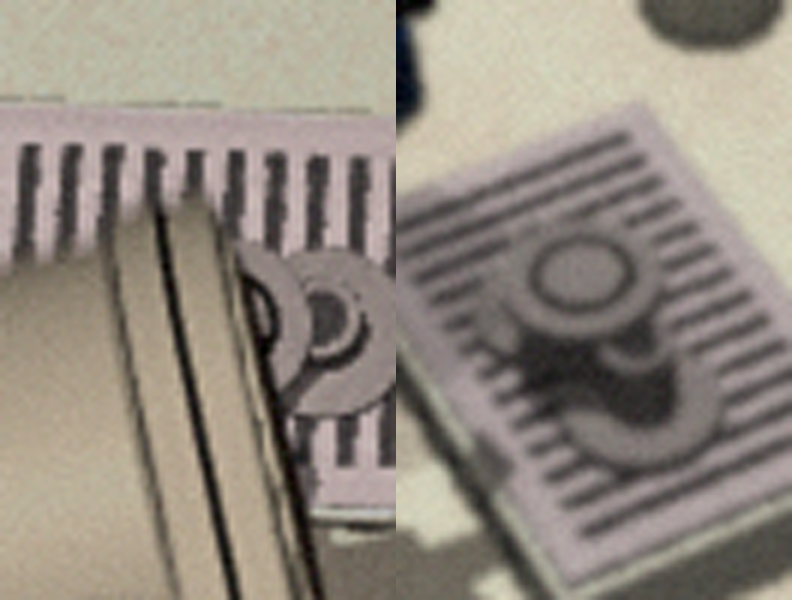

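stub_c is level and nested: its ring is at side crop (582,272), against (586,269) expected. Now the toggle. The box yaw is about 17.4°, so the push direction is (0.954, 0.299). I'll shut the gripper and go to its -x side.

>>> move_arm --moves '[[[0.01,0.06,0,6,0],[0.02,0.12,0,12,0],[0.03,0.18,0,17.4,0],[0.037,0.235,0,17.4,0],[0.037,0.2485,-0.03,17.4,0]]]'

```text
clock: 14.82
eef_pos: [0.4613, 0.3187, 0.196]
tool_rot: [0.59, 0.807, 0.003, 0.001]
ft_force: [-0.0, -0.8, -0.6]
grip_width: 0.0002
grasp_force: 0.0
```

>>> move_arm --moves '[[[0,0,-0.05,0,0],[0,0,-0.09,0,0],[0,0,-0.11,0,0],[0,0,-0.11,0,0],[0,0,-0.11,0,0]]]'

```text
clock: 15.45
eef_pos: [0.4602, 0.3144, 0.0857]
tool_rot: [0.592, 0.806, 0.001, 0.0]
ft_force: [0.2, 0.8, 0.7]
grip_width: 0.0002
grasp_force: 0.0
```

Run:
```python
from h import *
o=monitor.get_obs(); p=o['eef_pos'];print(p,o['tool_rot'])
c=cam('side');x,y=175,150
for n,q in(('tcp',p),('tip',[.4971,.3275,.111]),('pivot',[.5198,.333,.056])): print(n,(np.array(proj(c,q))-[x-66,y-50])*6)
cv2.imwrite('pics/t1.png',cv2.convertScaleAbs(cv2.resize(c['bgr'][y-50:y+50,x-66:x+66],(792,600),interpolation=cv2.INTER_CUBIC),alpha=1.6))
```

```text
[0.4601719  0.31444295 0.08568648] [5.91961898e-01 8.05965581e-01 7.29361573e-04 2.47411290e-04]
tcp [290.55353559 382.33728903]
tip [340.66485245 289.18643581]
pivot [399.9326964  354.74875398]
```

View pics/t1.png

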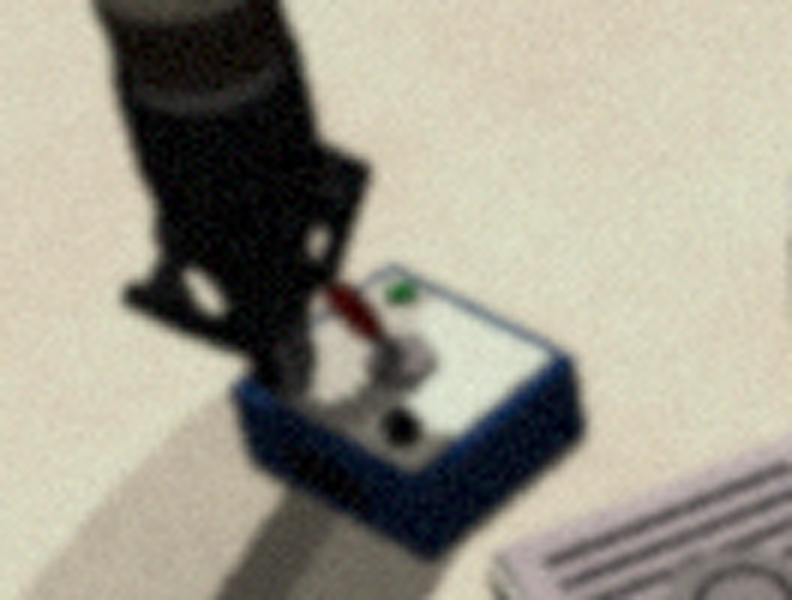

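The fingertip is at crop (290,382), on the -x side of the bat, with the red sleeve at (350,305). The line to the pivot is right, so I'll push along (0.954, 0.299).

>>> move_arm --moves '[[[0.01,0.003,0,0,0],[0.02,0.006,0,0,0],[0.029,0.009,0,0,0],[0.036,0.011,0,0,0],[0.042,0.013,0,0,0]]]'

```text
clock: 16.12
eef_pos: [0.5019, 0.327, 0.0846]
tool_rot: [0.592, 0.806, -0.0, -0.0]
ft_force: [-0.6, -0.8, -0.5]
grip_width: 0.0
grasp_force: 0.1
```

```bash
cat > tog.py <<'E'
from h import *
c=cam('side'); i=c['bgr'].astype(int); m=(i[:,:,2]>2*i[:,:,1])&(i[:,:,2]>50); m[:, :120]=0;m[:100]=0;m[200:]=0;m[:,230:]=0
v,u=np.nonzero(m); print('red n',len(u),'mean',u.mean() if len(u) else 0,v.mean() if len(u) else 0)
d=np.array([.954,.299,0])
for a in(-.42,-.2,0,.2,.42): print(a,np.round(proj(c,np.array([.5198,.333,.056])+.05*(np.sin(a)*d+np.cos(a)*np.array([0,0,1]))),1))
E
python3 tog.py
```

```text
red n 0 mean 0 0
-0.42 [167.6 150.5]
-0.2 [170.1 147.4]
0 [172.6 145.1]
0.2 [175.3 143.5]
0.42 [178.2 142.3]
```

>>> move_arm --moves '[[[0.004,0.001,0,0,0],[0.008,0.0025,0,0,0],[0.008,0.0025,0,0,0],[-0.02,-0.006,0,0,0],[-0.06,-0.018,0,0,0]]]'

```text
clock: 16.8
eef_pos: [0.4414, 0.309, 0.0847]
tool_rot: [0.592, 0.806, 0.001, 0.0]
ft_force: [-0.6, 0.2, -0.1]
grip_width: 0.0
grasp_force: 0.0
```

>>> move_arm --moves '[[[-0.03,-0.01,0,0,0],[-0.05,-0.015,0.05,0,0],[-0.06,-0.015,0.1,0,0],[-0.06,-0.015,0.12,0,0],[-0.06,-0.015,0.12,0,0]]]'

```text
clock: 17.42
eef_pos: [0.3822, 0.2948, 0.2068]
tool_rot: [0.592, 0.806, 0.002, 0.001]
ft_force: [-0.1, -0.1, -0.6]
grip_width: -0.0001
grasp_force: 0.0
```

```bash
python3 tog.py
python3 - <<'E'
from h import *
c=cam('side');x,y=200,175
cv2.imwrite('pics/t2.png',cv2.convertScaleAbs(cv2.resize(c['bgr'][y-60:y+60,x-80:x+80],(800,600),interpolation=cv2.INTER_CUBIC),alpha=1.6))
E
```

```text
red n 37 mean 177.48648648648648 143.48648648648648
-0.42 [167.6 150.5]
-0.2 [170.1 147.4]
0 [172.6 145.1]
0.2 [175.3 143.5]
0.42 [178.2 142.3]
```

View pics/t2.png

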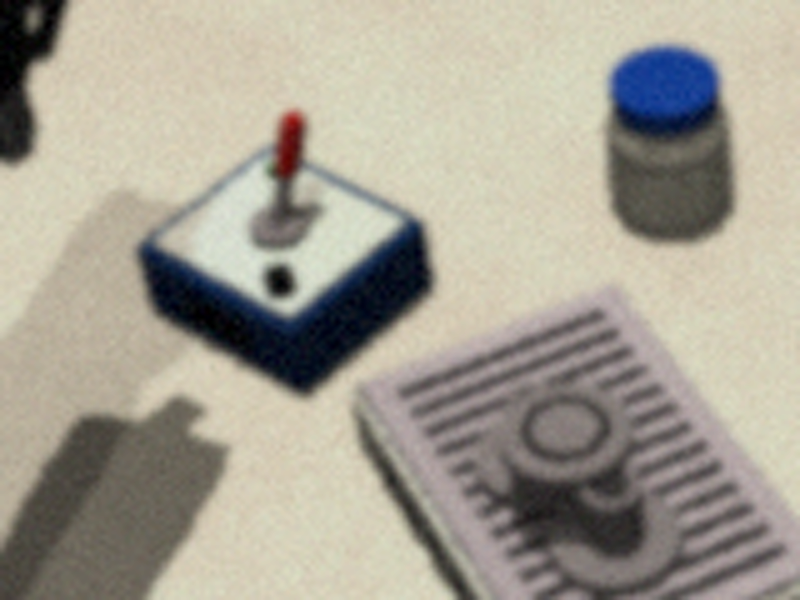

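The red sleeve is at crop (290,145), i.e. pixel (177.5,143.5), which matches the bat lying at the on stop. The stack is intact and the arm is clear.

```bash
python3 -c "
from workcell import job
print(job.job_done())"
```

```text
the job is handed in; nothing more can be done
None
```

The three flanges are packed on the grille and released, the toggle is flipped to its on side, and I handed the job in with about 17.5 s on the robot clock (limit 58 s); no verdict came back.

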